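Push the rock core out of its liner

ROBOT

A 6-joint arm with a two-finger parallel gripper is mounted at the origin on the work surface. World frame = base frame: x ahead of the robot, y to its left, z up, the work surface at z = 0. Lengths are in m, angles in rad, forces in N, time in s.
With the tool pointing down it reaches from about 0.35 to 0.85 m from the base axis. Payload 8.1 kg.
Tool frame: the origin (TCP) lies midway between the tips of the shut fingers; the grasp point (between the pads) lies 19 mm behind it (robot.grip_point_offset is the distance from the TCP to the grasp point, in m); z points along the fingers, y is the line along which they close (so a half turn about z gives the same grasp; the last joint's range is limited). The gripper opens to 93 mm and grips with 3 to 60 N. Pads are 15 mm wide; open, the fingers measure 128 mm over their backs; the gripper's body (75 mm by 188 mm) begins 65 mm behind the grasp point.
Start: joints at [1.135, 0.13, 1.488, -0, 1.523, -0.085], TCP at [0.206, 0.563, 0.219] pointing down, gripper open.
Joint ranges: [-2.96, 2.96], [-0.89, 2.26], [0.02, 2.5], [-1.34, 4.48], [0, 2.73], [-2.66, 2.66]. Speed limits (rad/s): [2.39, 2.39, 2.79, 3.14, 3.14, 3.14].

INTERFACE

Orientations are given as a rotation vector (axis times angle).
In Python, from plant import robot, read_camera, job gives the robot as it stands.
- The arm moves only by the shell command python3 -m inch 'ROWS' [FORCE]. ROWS is JSON, one flat list of numbers, 5 for each row, row after row: the shift along the world's x, y, z in mm, then the turn about the world's z in degrees, then the opening in per cent of the stroke, from 0 (shut) to 100 (fully open). In form: [dx, dy, dz, yaw, hand, dx, dy, dz, yaw, hand, ...]. A call has 1 to 10 rows; each row is the pose to reach, as a shift and turn from the pose commanded when the call began; what a row does not reach only later rows make up. A row lasts 1/12 s, in which the tool goes at most 41.7 mm and 7.16 degrees, less where a joint would pass 70% of its speed; a pose out of reach is approached as far as the arm can. A call with a gripper value outside its range is refused whole. The fingers move at their own pace and stop on an object; FORCE is the grip in N (left out, the last holds). Time passes only in rows, so rows that repeat a pose let the fingers close. It gives the time, the measured TCP pose, the force, the opening and the grip force at its end, in the units of the state.
- robot.read_state(): the state, without advancing time (a new reading comes with each control period).
- read_camera(name): name is "scene" or "top" or "wrist"; returns a dict with "image" (480x640x3 uint8, blue, green, red), "K" (3x3 intrinsics, pixels), "D" ([k1, k2, p1, p2, k3] as OpenCV has them; the pictures are not rectified), "extrinsics" (4x4, takes a point from world to camera coordinates); the wrist camera has in their place "mount" (4x4, takes a point from camera to tool coordinates, whose origin is the TCP and whose axes are the flange's). Camera axes: x right, y down, z forward; pixel columns grow to the right and rows downward; lengths in m; the calibration is good to about 2 mm. A picture is of the moment at which its call begins: read the wrist's pose just before it. There is no depth.
- job.close_job(): hands the job in; it is judged then, once.
The state is a dict: "t": time; "q": joint angles; "dq": joint speeds; "joint_torque": joint torques, N m; "tool_pos": TCP position; "orientation": TCP orientation; "force": force on the tool from outside, world axes, zero at the start; "wrist_torque": the same for the moment, N m; "opening": finger opening in m; "gripper_force": force on a finger pad.
Only numpy, scipy, OpenCV 4.12 (cv2) and the standard library are available. Lean on these libraries where they do the work, as an engineer would, in place of code of your own. Each camera call takes 0.05 s, during which the arm holds its last target. There are 200 camera calls.

TASK

Take the push rod from its rest and with it push the rock core through the clear liner tube, going in at the tube's end nearest the end of the cradle, until the core is all the way out of the tube's far end and lies free in the metal V-trough. Then draw the rod out and lay it back in its rest as it was. Do not touch the core with the gripper, and leave the mug, jar, dish and specimen tray where they stand.

Things in the scene. Friction and masses are not known exactly. Their poses are not given: they have to be found in the camera images.
- cradle: Fixed cradle: aluminium 90 deg V-trough, x -60 to 200 mm, 70 wide, edges 61 above the bench, inner corner 26, on a board from x -67 to 208, 100 wide. A clear liner tube, outside 56, bore 50, 90 mm long, is strapped in its rear end (x -45 to 45); an end plate closes the trough at x 200. Origin on the bench under the liner's middle; x along the bore from the open mouth to the empty trough, z up.
- bore (a point): Middle of the liner's bore, on its axis, 65.6 mm above the bench; axes as the cradle's (x along the bore, towards the empty trough). The liner's top is 94 mm above the bench.
- mouth (a point): Centre of the liner's open mouth on its axis, where the rod goes in, 65.6 mm above the bench; axes as the cradle's.
- core: Grey-brown stone core, a cylinder 44 mm in diameter, 80 long, about 0.3 kg, loose in the liner; it slides freely. Origin at its centre, x along its axis. At the start its centre is from 4 mm behind to 20 mm ahead of the liner's middle. Once out it drops about 5 mm into the trough, its axis then 57 mm above the bench.
- rod: Push rod, straight and round, 197 mm, about 0.15 kg: aluminium handle 28 in diameter, 75 long; wooden shaft 16 in diameter, 110 long; flat white disc 36 in diameter, 12 thick, whose face pushes. Origin on the axis, in the handle, 28 mm behind its front end and 47 ahead of its rear end: a good grip, near the balance point. x from handle to disc; it may be rolled about x.
- rod_face (a point): Centre of the flat face of the rod's disc, 150 mm ahead of the rod's origin.
- rod_rest: Fixed wooden rest of the rod: plank 190 x 70 x 12 mm with two posts, each 12 thick along x and topped with an open 90 deg V: at x -38 (under the handle's rear end; tips 55 above the bench) and x 105 (under the shaft; tips 62). Origin on the bench under the rod's origin as it lies there; x along the rod towards the disc.
- rest_seat (a point): Where the rod's origin is when the rod lies properly in its rest: on the rod's axis, 55 mm above the bench; x along the rod towards the disc.
- mug: White mug, 82 mm in diameter, 95 mm tall; origin at the centre of its underside, z up. Leave it.
- jar: Glass jar with lid, 48 mm in diameter, 75 mm tall; origin at the centre of its underside, z up. Leave it.
- specimen_tray: White open tray, 90 x 130 x 30 mm, with a bone in it; origin at the centre of its underside, z up. Leave it.
- dish: Shallow round glass dish, 90 mm in diameter, 15 mm tall; origin at the centre of its underside, z up. Leave it.
Things that resemble listed ones, but are neither listed nor needed, are in the scene too. Several things have the shape of the rod; the one meant has the colours described above. What is shaped like the core but yellow is not meant.

How it is judged:
By the outcome, as a careful person would: the job done as asked, in the order asked, and still so for the second after the job is handed in, with the robot touching nothing.
It also fails if it takes over 54 s, if anything falls off the work surface, if the arm or the gripper's body presses on something with over 40 N, if the wrist force passes 120 N, or if a joint passes its speed limit or range.

## Working session

There is one attempt and no reset: what is moved stays moved. The work goes in short steps, Python scripts to look and compute and a shell command to move; the robot and the scene stay as the last step left them, time stands still between calls to the robot, and variables do not carry over. Pictures are saved under pics/ and viewed, at most 13 in all, crops included, and the job is handed in when it is done.

```bash
ls; mkdir -p pics; python3 - <<'E'
from plant import robot, read_camera
import cv2
for n in("scene","top"):
    c=read_camera(n); cv2.imwrite(f"pics/{n}0.png",c["image"]); print(n,c["K"],c["D"],c["extrinsics"])
c=read_camera("wrist");print(c["mount"],c["K"],c["D"])
print(robot.read_state(), robot.grip_point_offset)
E
```

```text
pics
scene [[514.74771423   0.         316.72306063]
 [  0.         514.74771423 250.24513244]
 [  0.           0.           1.        ]] [-0.05013865  0.          0.          0.          0.        ] [[-8.23189120e-01  5.67765236e-01  1.51983209e-03  4.39080128e-01]
 [ 4.75116283e-01  6.90320243e-01 -5.45639515e-01 -2.38969898e-01]
 [-3.10844319e-01 -4.48442415e-01 -8.38018621e-01  1.58067728e+00]
 [ 0.00000000e+00  0.00000000e+00  0.00000000e+00  1.00000000e+00]]
top [[583.8425778    0.         319.20123897]
 [  0.         583.8425778  243.91938506]
 [  0.           0.           1.        ]] [-0.03149205  0.          0.          0.          0.        ] [[-0.05014426 -0.99871982  0.00665413  0.04381745]
 [-0.97621687  0.04760524 -0.21150502  0.55247324]
 [ 0.21091748 -0.01710164 -0.97735426  1.54593471]
 [ 0.          0.          0.          1.        ]]
[[ 5.69739151e-04 -9.62185160e-01 -2.72395654e-01  7.63394298e-02]
 [ 9.99999716e-01  4.13554583e-04  6.30784315e-04 -3.96376797e-04]
 [-4.94280836e-04 -2.72395936e-01  9.62185122e-01 -1.65887011e-01]
 [ 0.00000000e+00  0.00000000e+0
[... 207 characters left out ...]
      0.        ]
{'t': 0.15, 'q': array([ 1.13462475e+00,  1.31015558e-01,  1.48902853e+00, -2.78872040e-05,
        1.52301241e+00, -8.53941119e-02]), 'dq': array([-0.00128237, -0.00228942, -0.00359707, -0.00086571,  0.00048485,
       -0.00019031]), 'joint_torque': array([ 7.69148755e-04, -5.60479975e+01, -4.92331624e+01,  7.68898800e-02,
        3.07141291e-02, -1.08885547e-04]), 'tool_pos': array([0.20597287, 0.56306208, 0.21781211]), 'orientation': array([-5.48116004e-01, -3.09305124e+00,  2.23269143e-03]), 'force': array([ 0.37590858, -0.22572877,  0.98165311]), 'wrist_torque': array([-0.02980937, -0.0597295 , -0.02088417]), 'gripper_force': 0.0, 'opening': 0.09291575144642414} 0.0188
```

View pics/top0.png

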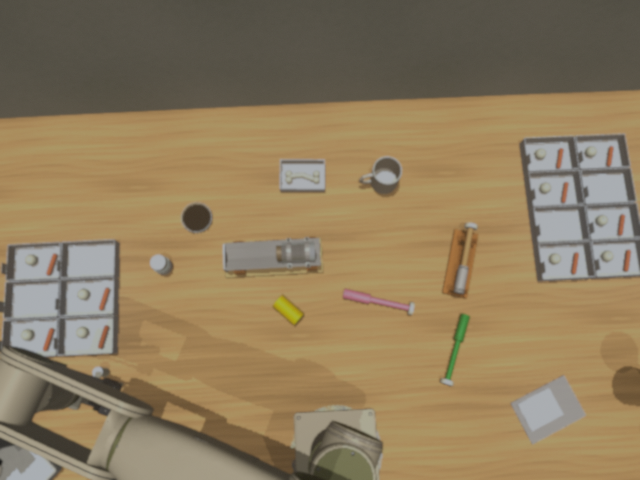

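View pics/scene0.png

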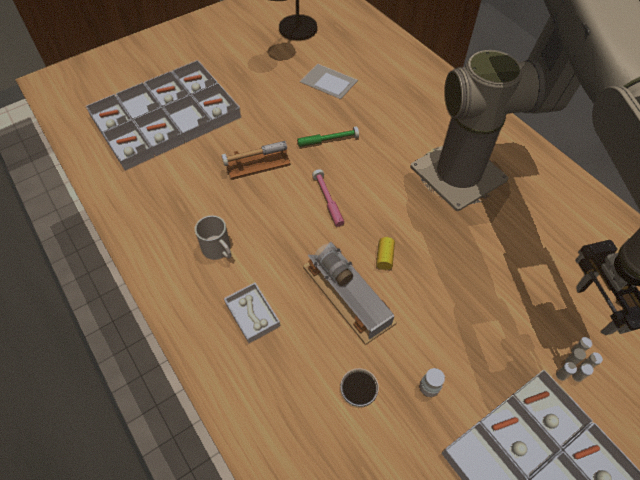

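The scene has three rod-shaped things, with pixels from the top view:
- **Pink** at (380,300): wrong colour, lying on the bench.
- **Green** at (456,350): wrong colour, lying on the bench.
- **Aluminium, wood and white** at (466,258), in the wooden rest: handle at about (461,280), disc at about (471,226). This one fits the description.

The cradle runs from (222,257) to (321,255). The liner is at the right, so the mouth is at about x=320 px. The yellow cylinder at (288,310) is not the core.

Next I'll measure coarsely and confirm with a crop.

```bash
cat > h.py <<'E'
import numpy as np, cv2
from scipy.spatial.transform import Rotation as R
from plant import robot, read_camera
def cam(n):
    s=robot.read_state(); c=read_camera(n)
    if n=="wrist":
        T=np.eye(4);T[:3,:3]=R.from_rotvec(s["orientation"]).as_matrix();T[:3,3]=s["tool_pos"]
        c["W"]=T@c["mount"]
    else: c["W"]=np.linalg.inv(c["extrinsics"])
    return c
def ray(c,uv):
    p=cv2.undistortPoints(np.array(uv,float).reshape(-1,1,2),c["K"],c["D"]).reshape(-1,2)
    d=np.c_[p,np.ones(len(p))]@c["W"][:3,:3].T
    return c["W"][:3,3],d
def onz(c,uv,z):
    o,d=ray(c,uv); return o+d*((z-o[2])/d[:,2])[:,None]
def proj(c,P):
    E=np.linalg.inv(c["W"]); return cv2.projectPoints(np.array(P,float).reshape(-1,1,3),cv2.Rodrigues(E[:3,:3])[0],E[:3,3],c["K"],c["D"])[0].reshape(-1,2)
def tri(c1,u1,c2,u2):
    (a,d),(b,e)=ray(c1,u1),ray(c2,u2); d=d[0];e=e[0]
    s=np.linalg.lstsq(np.c_[d,-e],b-a,rcond=None)[0]; p,q=a+s[0]*d,b+s[1]*e
    return (p+q)/2,np.linalg.norm(p-q)
E
python3 - <<'E'
from h import *
c=cam("top"); np.set_printoptions(precision=3,suppress=True)
print("rod handle rear,disc",onz(c,[(459,291),(471,226)],.055))
print("cradle ends",onz(c,[(222,257),(321,255)],.061), "others z0",onz(c,[(161,268),(302,176),(387,180),(197,218),(288,310),(380,300)],0.03))
a=c["image"][215:305,430:500]; b=c["image"][225:290,210:335]
o=np.vstack([cv2.resize(x,(0,0),fx=4,fy=4,interpolation=3) if 1 else 0 for x in [np.hstack([cv2.copyMakeBorder(b,0,25,0,0,0),a])]])
cv2.imwrite("pics/crop1.png",o)
E
```

```text
rod handle rear,disc [[ 0.406 -0.357  0.055]
 [ 0.585 -0.408  0.055]]
cradle ends [[0.53  0.284 0.061]
 [0.522 0.013 0.061]] others z0 [[ 0.513  0.458  0.03 ]
 [ 0.762  0.055  0.03 ]
 [ 0.738 -0.188  0.03 ]
 [ 0.652  0.357  0.03 ]
 [ 0.38   0.11   0.03 ]
 [ 0.395 -0.143  0.03 ]]
```

View pics/crop1.png

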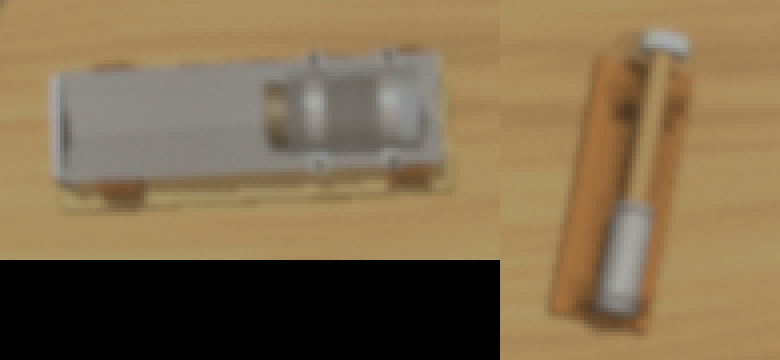

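The crop confirms the rod: aluminium handle at (625,265), wood shaft, white disc at (665,42). The handle's rear is at the bottom, so the rod points at yaw ≈ -16° with its origin near (0.45,-0.37). The liner, with the core's end visible at (275,115), lies toward the right-hand end. I'll move over the rod with a half-turned grasp so joint 6 stays in range later.

```bash
python3 -m inch '[40,-60,0,-7,100,70,-100,0,-14,100,95,-135,0,-21,100,120,-170,0,-28,100,145,-205,0,-35,100,170,-240,0,-42,100,190,-275,0,-49,100,205,-310,0,-56,100,214,-345,0,-63,100,214,-380,0,-70,100]' | tail -5
python3 -m inch '[0,-40,0,-7,100,0,-80,0,-14,100,0,-120,0,-21,100,5,-160,0,-28,100,5,-200,0,-35,100,10,-240,0,-42,100,10,-280,0,-49,100,15,-320,0,-56,100,20,-360,0,-63,100,20,-400,0,-70,100]'|tail -5
python3 -c "
from plant import robot
print(robot.read_state()['q'])"
```

```text
tool_pos: [0.4167, 0.206, 0.2185]
orientation: [2.23, 2.212, 0.001]
force: [1.0, 0.1, -0.1]
opening: 0.0928
gripper_force: 0.0
tool_pos: [0.4357, -0.1942, 0.2187]
orientation: [3.096, 0.533, 0.001]
force: [1.2, 1.4, 0.5]
opening: 0.093
gripper_force: 0.0
[-5.27064752e-01 -2.09087747e-01  1.81869368e+00  2.34440251e-04
  1.53124828e+00  7.02656040e-01]
```

```bash
python3 -m inch '[5,-40,0,-7,100,10,-80,0,-14,100,14,-120,0,-21,100,14,-150,0,-28,100,14,-175,0,-36,100,14,-175,0,-36,100,14,-175,0,-36,100]' | tail -5
python3 - <<'E'
from h import *
c=cam("wrist"); cv2.imwrite("pics/w1.png",c["image"]); np.savez("w1.npz",W=c["W"],K=c["K"],D=c["D"])
E
```

```text
tool_pos: [0.4491, -0.3679, 0.2179]
orientation: [-3.109, 0.443, 0.002]
force: [1.1, 0.5, -0.6]
opening: 0.0928
gripper_force: 0.0
```

View pics/w1.png

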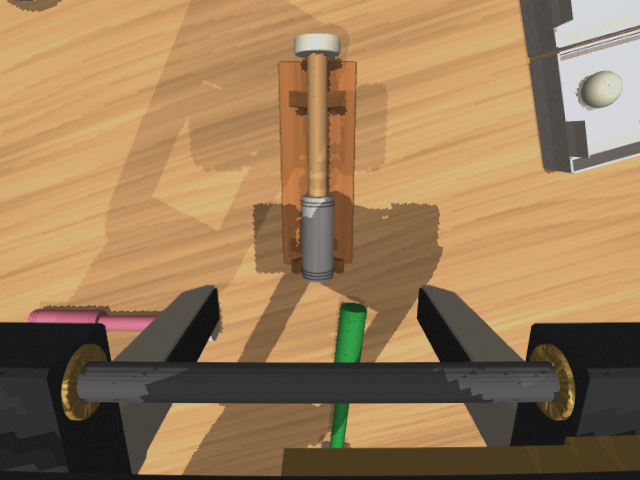

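The wrist view shows the aluminium, wood and white rod: disc face at (317,37), shaft/handle joint at (318,197), handle rear at (317,275). It lies nearly parallel to the tool x axis.

```bash
python3 - <<'E'
from h import *
np.set_printoptions(precision=4,suppress=True)
c=dict(np.load("w1.npz")); im=cv2.imread("pics/w1.png")
hsv=cv2.cvtColor(im,cv2.COLOR_BGR2HSV)
def mid(rows,lo,hi):
    o=[]
    for r in rows:
        m=cv2.inRange(hsv[r:r+1,285:350],lo,hi)[0]; x=np.where(m>0)[0]+285
        o.append(((x.min()+x.max())/2,r,len(x)))
    return o
sh=mid([210,225,240,255,265],(0,0,40),(180,70,255)); print(sh)
ds=mid([40,45,50],(0,0,120),(180,70,255)); print(ds)
A=onz(c,[s[:2] for s in sh],.055); D=onz(c,[s[:2] for s in ds],.055)
print(A,D)
d=D.mean(0)-A.mean(0); print("yaw",np.degrees(np.arctan2(d[1],d[0])))
u=d/np.linalg.norm(d)
J=onz(c,[(318,197)],.069)[0]; F=onz(c,[(317,35)],.073)[0]; Rr=onz(c,[(317,281)],.041)[0]
print("joint",J,"face",F,"rear",Rr,"len J-F",(F-J)@u,"J-R",(J-Rr)@u)
O=A.mean(0)+u*((J-A.mean(0))@u-.028); print("origin from joint",O, "from face",A.mean(0)+u*((F-A.mean(0))@u-.150))
s=robot.read_state();print(s["tool_pos"],np.degrees(np.arctan2(*R.from_rotvec(s["orientation"]).as_matrix()[1::-1,0])))
E
```

```text
[(np.float64(317.5), 210, 32), (np.float64(317.0), 225, 31), (np.float64(317.0), 240, 31), (np.float64(317.5), 255, 30), (np.float64(317.0), 265, 31)]
[(np.float64(316.0), 40, 45), (np.float64(316.0), 45, 45), (np.float64(316.0), 50, 43)]
[[ 0.4609 -0.3711  0.055 ]
 [ 0.4483 -0.367   0.055 ]
 [ 0.4354 -0.3632  0.055 ]
 [ 0.422  -0.3598  0.055 ]
 [ 0.4131 -0.3568  0.055 ]] [[ 0.5896 -0.4072  0.055 ]
 [ 0.5862 -0.4062  0.055 ]
 [ 0.5827 -0.4052  0.055 ]]
yaw -15.853369399256284
joint [ 0.4737 -0.3753  0.069 ] face [ 0.5888 -0.4079  0.073 ] rear [ 0.3932 -0.3509  0.041 ] len J-F 0.11964663982100428 J-R 0.08415615944645437
origin from joint [ 0.447  -0.3667  0.055 ] from face [ 0.4448 -0.3661  0.055 ]
[ 0.4494 -0.3669  0.2181] -16.03157342956443
```

```bash
python3 -m inch '[-3,0,-40,0,100,-3,0,-80,0,100,-3,0,-120,0,100,-3,0,-150,0,100,-3,0,-175,0,100,-3,0,-182,0,100,-3,0,-182,0,100,-3,0,-182,0,100]' 40| tail -6
python3 -m inch '[0,0,0,0,15,0,0,0,0,15,0,0,0,0,15,0,0,0,0,15,0,0,0,0,15,0,0,0,0,15,0,0,0,0,15,0,0,0,0,15]' 40| tail -6
```

```text
t: 3.17
tool_pos: [0.4474, -0.3667, 0.0379]
orientation: [3.111, -0.437, 0.001]
force: [0.6, 0.3, 0.4]
opening: 0.0932
gripper_force: 0.0
t: 3.83
tool_pos: [0.4466, -0.3671, 0.0366]
orientation: [-3.111, 0.44, 0.0]
force: [-0.3, 0.1, 0.0]
opening: 0.0444
gripper_force: 0.0
```

```bash
python3 -m inch '[0,0,0,0,15,0,0,0,0,15,0,0,0,0,15,0,0,0,0,15,0,0,0,0,15,0,0,0,0,15]' 40| tail -6
```

```text
t: 4.33
tool_pos: [0.4467, -0.3666, 0.0365]
orientation: [-3.11, 0.44, 0.0]
force: [0.9, 4.1, 1.2]
opening: 0.0271
gripper_force: 40.0
```

```bash
python3 -m inch '[0,0,10,0,15,0,0,35,0,15,0,0,70,0,15,0,0,110,0,15,0,20,145,6,15,0,50,170,13,15,0,80,195,20,15,0,110,220,27,15,0,140,245,34,15,0,170,264,41,15]' | tail -6
python3 -m inch '[-3,35,0,7,15,-6,70,0,14,15,-9,105,0,21,15,-12,140,0,28,15,-15,175,0,35,15,-17,205,0,42,15,-17,230,0,49,15,-17,237,0,56,15,-17,237,0,63,15,-17,237,0,63,15]' | tail -6
python3 -m inch '[0,0,0,0,15,0,0,0,0,15]' | tail -6
python3 - <<'E'
from h import *
c=cam("wrist"); cv2.imwrite("pics/w2.png",c["image"]); np.savez("w2.npz",W=c["W"],K=c["K"],D=c["D"])
print(robot.read_state()["q"])
E
```

```text
t: 5.17
tool_pos: [0.4465, -0.1964, 0.3037]
orientation: [3.063, 0.685, 0.003]
force: [0.9, -1.0, -1.6]
opening: 0.0268
gripper_force: 40.0
t: 6.0
tool_pos: [0.4295, 0.0403, 0.3013]
orientation: [2.253, 2.188, 0.0]
force: [0.1, -0.6, -1.8]
opening: 0.0273
gripper_force: 40.0
t: 6.17
tool_pos: [0.4297, 0.0394, 0.3009]
orientation: [2.267, 2.174, 0.0]
force: [-0.0, 0.1, -2.1]
opening: 0.0272
gripper_force: 40.0
[-2.72873329e-02 -3.54975224e-01  1.78956719e+00 -2.44939715e-04
  1.70669495e+00  1.37231589e-02]
```

View pics/w2.png

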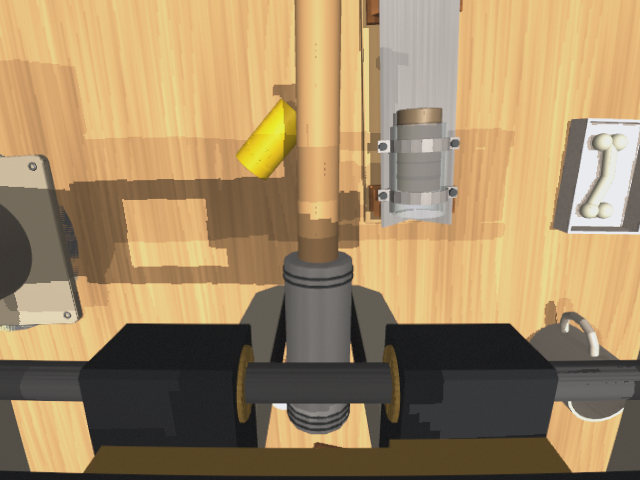

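The wrist view shows the trough from (380,228)/(452,222) upward, the clear liner in it between columns about 397 and 443, and the core's brown front end at (420,115). Next I'll fit the trough axis from the grey edges.

```bash
python3 - <<'E'
from h import *
np.set_printoptions(precision=4,suppress=True)
c=dict(np.load("w2.npz")); im=cv2.imread("pics/w2.png"); hsv=cv2.cvtColor(im,cv2.COLOR_BGR2HSV)
L=[];Rr=[]
for r in list(range(5,100,10)):
    x=np.where(hsv[r,365:475,1]<60)[0]+365
    L.append((x.min(),r));Rr.append((x.max()+1,r))
print(L,Rr)
l=onz(c,L,.061);q=onz(c,Rr,.061)
m=(l+q)/2; print("width",np.linalg.norm((l-q)[:,:2],axis=1))
k,b=np.polyfit(m[:,1],m[:,0],1); print("x = %.4f y + %.4f"%(k,b),"yaw",90-np.degrees(np.arctan(k)), "res",m[:,0]-(k*m[:,1]+b))
e=onz(c,[(381,227),(452,223)],.061); print("end corners",e,"width",np.linalg.norm(e[0]-e[1]),e.mean(0))
x0=e.mean(0)[1]; y=x0+.060*np.cos(np.arctan(k)); print("liner mid",k*y+b,y,"mouth y",y-.045)
f=onz(c,[(420,109)],.0626+.022)[0]; print("core front top",f,"core centre rel liner",f[1]-.04-y)
s=robot.read_state();M=R.from_rotvec(s["orientation"]).as_matrix();print(s["tool_pos"],np.degrees(np.arctan2(M[1,0],M[0,0])))
# rod in hand
row=[(np.array(np.where((hsv[r,280:360,0]<25)&(hsv[r,280:360,1]>60))).mean()+280,r) for r in ()]
P=proj(c,[s["tool_pos"]+M@[d,0,-.0188] for d in (0,.028,.05)]); print("expected rod axis px",P)
E
```

```text
[(np.int64(379), 5), (np.int64(379), 15), (np.int64(380), 25), (np.int64(380), 35), (np.int64(380), 45), (np.int64(380), 55), (np.int64(380), 65), (np.int64(380), 75), (np.int64(380), 85), (np.int64(380), 95)] [(np.int64(460), 5), (np.int64(459), 15), (np.int64(459), 25), (np.int64(459), 35), (np.int64(458), 45), (np.int64(458), 55), (np.int64(458), 65), (np.int64(457), 75), (np.int64(457), 85), (np.int64(457), 95)]
width [0.0765 0.0759 0.0754 0.0758 0.0753 0.0757 0.0761 0.0756 0.076  0.0765]
x = -0.0083 y + 0.5346 yaw 90.47657066463303 res [ 0.     -0.0004  0.0002  0.0003 -0.0001  0.      0.0002 -0.0002 -0.0001
  0.    ]
end corners [[0.4963 0.0166 0.061 ]
 [0.5729 0.0179 0.061 ]] width 0.07662601238716081 [0.5346 0.0172 0.061 ]
liner mid 0.5339376622150236 0.07723272990599656 mouth y 0.03223272990599656
core front top [0.5291 0.1347 0.0846] core centre rel liner 0.01746916472836746
[0.4297 0.0394 0.3008] 87.64836633174131
expected rod axis px [[319.7458 321.9041]
 [319.8406 258.299 ]
 [319.9191 203.6799]]
```

```bash
python3 - <<'E'
from h import *
np.set_printoptions(precision=4,suppress=True)
c=cam("top"); im=c["image"]; hsv=cv2.cvtColor(im,cv2.COLOR_BGR2HSV)
# rows top/bottom edge of grey at columns of the empty trough (before the arm came: use saved picture)
im=cv2.imread("pics/top0.png"); hsv=cv2.cvtColor(im,cv2.COLOR_BGR2HSV)
A=[];B=[]
for u in range(228,274,5):
    s=hsv[232:285,u,1].astype(float); g=np.where(s<55)[0]
    A.append((u,g.min()+231.5));B.append((u,g.max()+232.5))
a=onz(c,A,.061);b=onz(c,B,.061);m=(a+b)/2
print("width",np.abs(a-b)[:,0]);k,q=np.polyfit(m[:,1],m[:,0],1);print("x=%.4f y+%.4f"%(k,q),"yaw",90-np.degrees(np.arctan(k)),"x at mouth",k*.032+q,"at .2",k*.2+q)
print("ends",onz(c,[(223.5,257.2),(320.3,253.1)],.061))
# liner silhouette in wrist view
c=dict(np.load("w2.npz")); im=cv2.imread("pics/w2.png")
cv2.imwrite("pics/crop2.png",cv2.resize(im[95:240,360:480],(0,0),fx=4,fy=4,interpolation=cv2.INTER_CUBIC))
E
```

```text
width [0.0779 0.0752 0.0752 0.078  0.0752 0.0752 0.0752 0.078  0.0752 0.0752]
x=-0.0075 y+0.5330 yaw 90.42708075377853 x at mouth 0.5327866734974697 at .2 0.5315343841296609
ends [[0.5292 0.2794 0.061 ]
 [0.5277 0.0148 0.061 ]]
```

View pics/crop2.png

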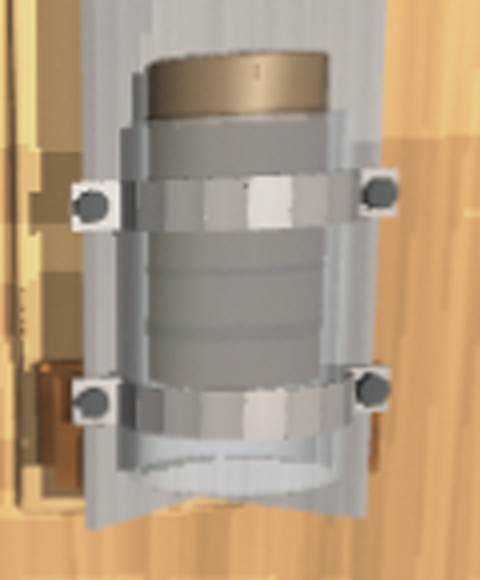

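The enlarged crop shows the liner's edges at about columns 390 and 446 at row 170, with two straps, the core inside with its front end out at the top, and the open mouth at about row 205–219.

```bash
python3 - <<'E'
from h import *
np.set_printoptions(precision=4,suppress=True)
c=dict(np.load("w2.npz"))
p=onz(c,[(390,170),(446,170)],.068);print(p,p[1]-p[0],p.mean(0))
print("far end top, mouth top",onz(c,[(418,123),(418,205)],.0936)[:,1], "mouth bottom",onz(c,[(418,218.5)],.0406)[:,1])
s=robot.read_state();M=R.from_rotvec(s["orientation"]).as_matrix();u=M[:,0]
# rod axis at 90.45 deg; where TCP must be so that rod face is at cradle x
a=np.radians(90.45);ux=np.array([np.cos(a),np.sin(a)])
L=np.array([.5337,.0772])
for X in(-75,-45,0,58):
    t=L+ux*(X/1000-.150); print(X,"TCP",t,"shift mm",1e3*(t-s["tool_pos"][:2]))
E
```

```text
[[0.5042 0.0775 0.068 ]
 [0.5615 0.0753 0.068 ]] [ 0.0573 -0.0022  0.    ] [0.5329 0.0764 0.068 ]
far end top, mouth top [0.1219 0.0451] mouth bottom [0.0198]
-75 TCP [ 0.5355 -0.1478] shift mm [ 105.7687 -187.1639]
-45 TCP [ 0.5352 -0.1178] shift mm [ 105.5331 -157.1648]
0 TCP [ 0.5349 -0.0728] shift mm [ 105.1797 -112.1662]
58 TCP [ 0.5344 -0.0148] shift mm [104.7242 -54.168 ]
```

```bash
python3 -m inch '[25,-33,0,0.7,15,50,-66,0,1.4,15,70,-99,0,2.1,15,90,-135,0,2.7,15,105,-170,0,2.7,15,105,-197,-20,2.7,15,105,-197,-60,2.7,15,105,-197,-100,2.7,15,105,-197,-140,2.7,15,105,-197,-180,2.7,15]' | tail -6
python3 -m inch '[0,0,-35,0,15,0,0,-62,0,15,0,0,-74,0,15,0,0,-74,0,15,0,0,-74,0,15,0,0,-74,0,15]' | tail -6
python3 - <<'E'
from h import *
c=cam("scene"); t=cam("top")
cv2.imwrite("pics/s3.png",np.hstack([cv2.resize(c["image"][130:350,230:410],(400,489)),cv2.resize(t["image"][220:320,270:420],(400,489*400//600))if 0 else cv2.copyMakeBorder(cv2.resize(t["image"][220:320,270:400],(400,308)),0,181,0,0,0)]))
s=robot.read_state();M=R.from_rotvec(s["orientation"]).as_matrix();print(s["tool_pos"],np.degrees(np.arctan2(M[1,0],M[0,0])),M[2])
E
```

```text
t: 7.1
tool_pos: [0.5343, -0.158, 0.1189]
orientation: [2.214, 2.229, 0.0]
force: [0.5, 0.0, -1.4]
opening: 0.027
gripper_force: 40.0
t: 7.6
tool_pos: [0.5365, -0.158, 0.0492]
orientation: [2.208, 2.23, 0.002]
force: [0.3, -0.4, -1.2]
opening: 0.0272
gripper_force: 40.0
[ 0.5366863  -0.15791763  0.04942274] 90.581938375927 [-0.00167316  0.00415296 -0.99998998]
```

View pics/s3.png

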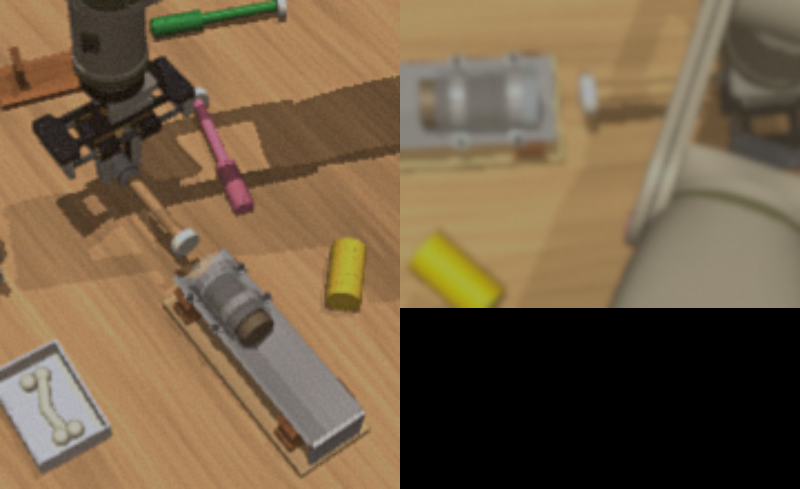

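The composite shows the disc in line with the liner and 40 mm short of the mouth, with nothing in between. I'll nudge -1.5 mm in x and -2 mm in z, then enter slowly.

```bash
python3 -m inch '[-1.5,0,-2,0,15,-1.5,10,-2,0,15,-1.5,20,-2,0,15,-1.5,30,-2,0,15,-2,38,-2,0,15,-2,46,-2,0,15,-2,52,-2,0,15,-2,52,-2,0,15]' | tail -6
python3 - <<'E'
from h import *
c=cam("wrist"); cv2.imwrite("pics/w4.png",c["image"][0:300,160:480])
E
```

```text
t: 8.37
tool_pos: [0.5326, -0.1035, 0.0446]
orientation: [-2.208, -2.234, -0.0]
force: [0.7, 0.7, -2.2]
opening: 0.0271
gripper_force: 40.0
```

View pics/w4.png

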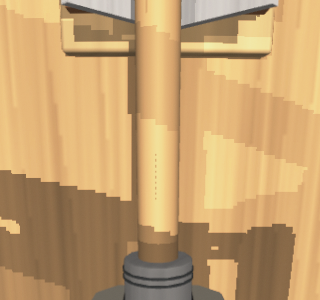

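The rod is entering. The trough tips at (62,5) and (278,8) centre on column 170, against the rod's 158, so the rod is about 3–4 mm low in x. I'll shift +3 mm and push on.

```bash
python3 -m inch '[2,0,0.5,0,15,3,4,1,0,15,3,10,1,0,15,3,16,1,0,15,3,22,1,0,15,3,28,1,0,15,3,34,1,0,15,3,40,1,0,15,3,46,1,0,15,3,52,1,0,15]' | tail -6
python3 -m inch '[0,6,0,0,15,0,12,0,0,15,-0.5,18,0,0,15,-0.5,24,0,0,15,-0.5,30,0,0,15,-0.5,35,0,0,15,-0.5,38,0,0,15,-0.5,38,0,0,15,-0.5,38,0,0,15]' | tail -6
python3 - <<'E'
from h import *
c=cam("scene"); t=cam("top"); np.savez("t5.npz",im=t["image"],W=t["W"],K=t["K"],D=t["D"])
cv2.imwrite("pics/s5.png",np.hstack([cv2.resize(c["image"][200:350,270:410],(450,482)),cv2.copyMakeBorder(cv2.resize(t["image"][220:290,210:340],(350,188)),0,294,0,0,0)]))
E
```

```text
t: 9.25
tool_pos: [0.5357, -0.0525, 0.0457]
orientation: [2.21, 2.233, 0.0]
force: [0.1, -3.2, -0.7]
opening: 0.0277
gripper_force: 40.0
t: 10.0
tool_pos: [0.5351, -0.0145, 0.0456]
orientation: [-2.209, -2.233, -0.0]
force: [0.2, 0.1, -1.6]
opening: 0.027
gripper_force: 40.0
```

View pics/s5.png

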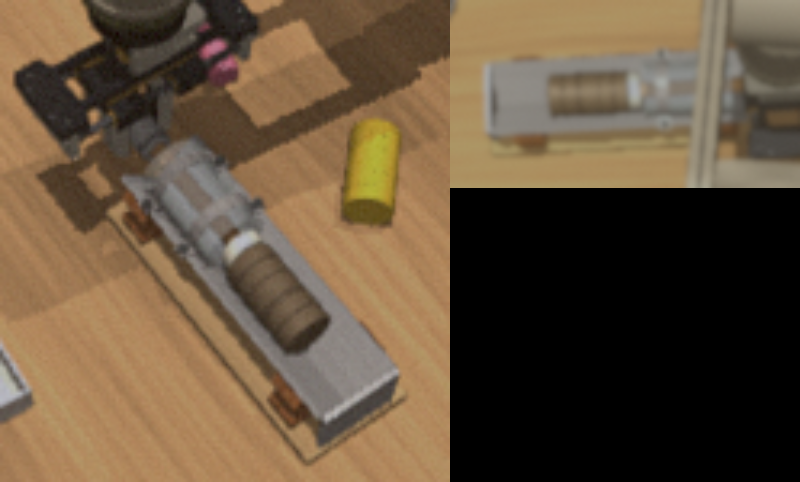

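The core lies fully out in the V-trough, with the white disc and a gap showing between the liner and the core. Now I'll withdraw, lift and swing back.

```bash
python3 -m inch '[0,-6,0,0,15,0,-18,0,0,15,0,-34,0,0,15,0,-50,0,0,15,0.5,-68,0,0,15,0.5,-86,0,0,15,1,-104,0,0,15,1,-122,0,0,15,1,-140,0,0,15,1,-155,0,0,15]' | tail -6
python3 -m inch '[0,-5,0,0,15,0,-5,30,0,15,0,-5,70,0,15,0,-5,110,0,15,0,-5,140,0,15,-10,-20,150,-7,15,-20,-40,150,-14,15,-30,-60,150,-21,15,-40,-80,150,-28,15,-50,-100,150,-35,15]' | tail -6
python3 -m inch '[-8,-20,0,-7,15,-16,-40,0,-14,15,-24,-60,0,-21,15,-32,-80,0,-28,15,-39.5,-97,0,-35,15,-39.5,-97,0,-42,15,-39.5,-97,0,-49,15,-39.5,-97,0,-56,15,-39.5,-97,0,-63,15,-39.5,-97,0,-70,15]' | tail -6
python3 -m inch '[0,0,0,-1.7,15,0,0,0,-1.7,15,0,0,0,-1.7,15,0,0,0,-1.7,15]' | tail -6
python3 - <<'E'
from h import *
s=robot.read_state();M=R.from_rotvec(s["orientation"]).as_matrix();print(s["tool_pos"],np.degrees(np.arctan2(M[1,0],M[0,0])),s["q"])
E
```

```text
t: 10.93
tool_pos: [0.5358, -0.1726, 0.0457]
orientation: [2.211, 2.232, -0.0]
force: [0.6, -0.3, -1.7]
opening: 0.027
gripper_force: 40.0
t: 11.77
tool_pos: [0.4856, -0.2707, 0.1958]
orientation: [-2.783, -1.457, -0.0]
force: [0.6, -1.0, -2.1]
opening: 0.0274
gripper_force: 40.0
t: 12.6
tool_pos: [0.4465, -0.367, 0.1954]
orientation: [-3.115, 0.403, 0.0]
force: [-0.0, 0.2, -1.3]
opening: 0.0271
gripper_force: 40.0
t: 12.93
tool_pos: [0.4466, -0.367, 0.1956]
orientation: [-3.111, 0.437, 0.0]
force: [0.2, 0.3, -1.9]
opening: 0.0273
gripper_force: 40.0
[ 0.44661616 -0.36699483  0.19555019] -16.00382718503233 [-7.76589384e-01  8.30528285e-02  1.58110061e+00  8.21693249e-05
  1.47766126e+00  1.07351878e+00]
```

```bash
python3 -m inch '[0,0,-40,0,15,0,0,-80,0,15,0,0,-115,0,15,0,0,-140,0,15,0,0,-150,0,15,0,0,-155,0,15,0,0,-158,0,15,0,0,-159,0,15,0,0,-159,0,15,0,0,-159,0,15]' | tail -6
```

```text
t: 13.77
tool_pos: [0.4478, -0.3681, 0.0386]
orientation: [3.109, -0.439, 0.004]
force: [-0.9, -0.1, -0.9]
opening: 0.0271
gripper_force: 40.0
```

```bash
python3 -m inch '[0,0,0,0,15,0,0,0,0,15,0,0,0,0,15]' | tail -6; python3 - <<'E'
from h import *
c=cam("wrist"); s=cam("scene"); cv2.imwrite("pics/w6.png",np.hstack([c["image"][:300,180:460],cv2.resize(s["image"][120:200,200:310],(412,300))]))
E
```

```text
t: 14.02
tool_pos: [0.447, -0.3674, 0.0373]
orientation: [3.11, -0.44, 0.001]
force: [-0.0, 0.4, -0.9]
opening: 0.0268
gripper_force: 40.0
```

View pics/w6.png

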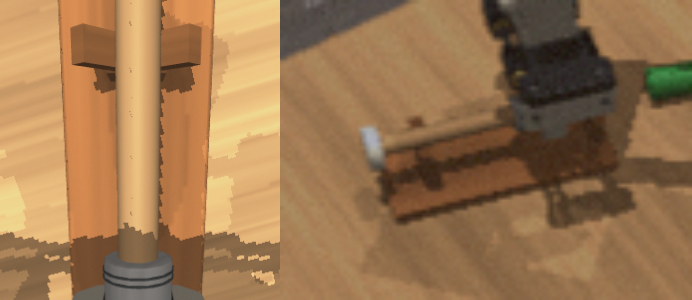

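The rod sits centred in the post's V (columns 115–160, between the post tips at 72 and 200). The force shows part of its weight is already on the rest. I'll ease down 0.5 mm, open gently and rise.

```bash
python3 -m inch '[0,0,-0.5,0,15,0,0,-0.7,0,15,0,0,-0.7,0,32,0,0,-0.7,0,40,0,0,-0.7,0,60,0,0,-0.7,0,80,0,0,-0.7,0,100,0,0,-0.7,0,100,0,0,-0.7,0,100,0,0,-0.7,0,100]' 40| tail -6
python3 -m inch '[0,0,0,0,100,0,0,0,0,100,0,0,0,0,100,0,0,0,0,100,0,0,20,0,100,0,0,50,0,100,0,0,90,0,100,0,0,130,0,100,0,0,170,0,100,0,0,182,0,100]' | tail -6
python3 -m inch '[0,0,0,0,100,0,0,0,0,100]' | tail -6
python3 - <<'E'
from h import *
c=cam("wrist");t=cam("top"); b=t["image"][220:300,210:340]
w=c["image"].copy()[:340]
cv2.imwrite("pics/end.png",cv2.copyMakeBorder(np.vstack([w,cv2.copyMakeBorder(cv2.resize(b,(390,240)),0,0,0,250,0)]),0,0,0,0,0))
E
```

```text
t: 14.95
tool_pos: [0.4466, -0.3671, 0.0359]
orientation: [3.111, -0.44, -0.0]
force: [-0.7, 0.5, -0.5]
opening: 0.0718
gripper_force: 0.0
t: 15.78
tool_pos: [0.4488, -0.3691, 0.2259]
orientation: [3.105, -0.439, 0.013]
force: [0.0, -0.3, 1.6]
opening: 0.0931
gripper_force: 0.0
t: 15.95
tool_pos: [0.4471, -0.3675, 0.2187]
orientation: [3.109, -0.44, 0.003]
force: [-0.4, 0.1, -0.3]
opening: 0.0927
gripper_force: 0.0
```

View pics/end.png

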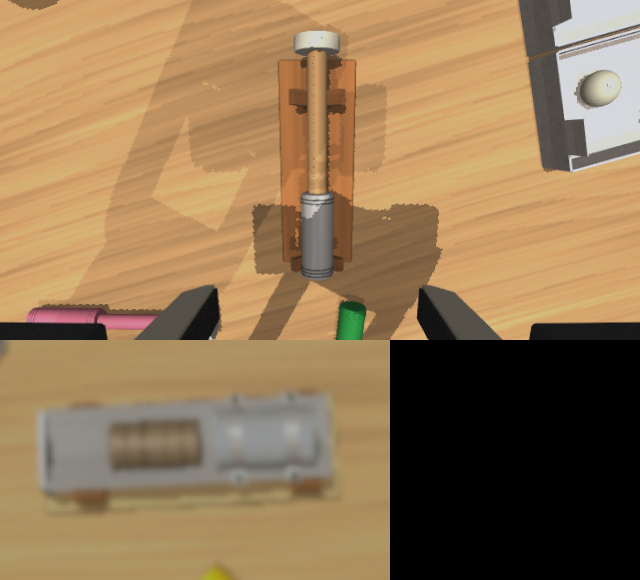

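The rod is back in its rest as before: disc at (317,35), joint at (317,195). The core lies free in the trough, with a gap between it and the liner. Handing in.

```bash
python3 -c "
from plant import job
print(job.close_job())"
```

```text
the job is handed in; nothing more can be done
None
```

The core was pushed all the way out of the liner and lies free in the V-trough, the rod is back in its rest, and the job was handed in at about 16 s (the verdict was not shown).

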